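# Fetch the middle specimen case for measuring and restack the rest

### The job

The deep specimen case in the middle of the stack of three is next for measuring: lift off the top case and set it aside flat on the bench, then seat the deep case flat between the four corner locators on the black stage plate. Finally put the top case back squarely on the bottom case, which stays where it stands. Keep the cases level, set them down without dropping them, and leave the pen cup, caliper and gauge block alone.

Things in the scene. Friction and masses are not known exactly. Their poses are not given: they have to be found in the camera images.
- case_bottom: lowest of three closed, rigid grey plastic specimen cases in one stack, 130 mm long (its x) x 54 mm wide (its y) x 40 mm high (z), about 0.35 kg, standing loose on the bench. Flat lid and underside, plain long sides; thin latch at the -x end, two hinges at the +x end (3 mm proud). Origin: centre of the underside.
- case_deep: middle case of the stack, same grey plastic and same 130 x 54 mm plan but deeper: 60 mm high, about 0.4 kg. Rests loose on the bottom case, within a few mm and degrees of square. Origin: centre of the underside, x along its length, z up.
- case_top: top case of the stack, 130 x 54 x 40 mm high like the bottom one, about 0.3 kg. Rests loose on the deep case. Origin: centre of the underside, x along its length, z up. There is free bench, at least 150 mm wide, between the stack and the stage plate.
- stage_plate: fixed black plate on the bench, 190 (x) x 130 (y) x 30 mm high, a bright round disc in its middle. Four steel L-shaped corner locators, 8 mm high, 7 mm thick, frame a pocket 142 (x) x 64 (y) mm on its centre: a case has 6 mm (x) and 5 mm (y) play each side; legs about 20 mm, middle of each side open. It may stand left or right of the stack. Origin: centre of the underside.
- stage_nest (a point): middle of the pocket on the top face of the stage plate (30 mm above the bench), axes as the plate's: the centre of the deep case's underside belongs here, its length along the plate's x, either way round.
- pen_cup: black round cup, 76 mm across and 95 mm high, with pens reaching to about 145 mm; loose bystander beyond the cases. Origin: centre of the underside.
- caliper: steel caliper lying flat, 200 mm long (x), jaws to its +y side reaching 60 mm, 12 mm thick; loose bystander. Origin: centre of the beam's underside.
- gauge_block: plain steel block 55 x 55 x 50 mm with an aluminium rod 12 mm thick, 90 mm long, fixed along its top; loose bystander. Origin: centre of the underside.
Not all that is in view belongs to the job. Leave any orange or purple look-alike of the case_top alone. Leave any orange or turquoise look-alike of the stage_plate alone.

How it is judged:
On the way, in this order (a step that is already met when the one before it is completed fails the run):
1. the top case has been set aside: flat on the bench, clear of the bottom case and the stage plate, let go (height (world z) of case_top between -0.004 and 0.006 m and angle between case_top's own z axis and vertical below 0.05 rad and linear speed of case_top below 0.03 m/s and contact force between the fingers and case_top below 0.1 N and contact force between case_top and case_bottom below 0.01 N and contact force between case_top and stage_plate below 0.01 N), for 0.2 s.
2. the deep case is seated flat between the stage plate's locators, let go (horizontal distance between case_deep and stage_nest below 0.01 m and z of case_deep in the frame of stage_nest between -0.004 and 0.003 m and angle between the x axis of case_deep and the x axis of stage_plate, either way round below 0.14 rad and angle between case_deep's own z axis and vertical below 0.04 rad and contact force between the fingers and case_deep below 0.1 N and linear speed of case_deep below 0.03 m/s), for 0.2 s.
At the end, for the whole second after the job is handed in: Released and at rest: deep case flat in the stage pocket (10 mm from its middle, under 3 mm above the plate, 8 degrees from the plate's length, either way round); top case flat on the bottom case (12 mm, 8 degrees, either way round); bottom case within 25 mm of its start, on the bench (horizontal distance between case_deep and stage_nest below 0.01 m and z of case_deep in the frame of stage_nest between -0.004 and 0.003 m and angle between the x axis of case_deep and the x axis of stage_plate, either way round below 0.14 rad and angle between case_deep's own z axis and vertical below 0.04 rad and horizontal distance between case_top and case_bottom below 0.012 m and z of case_top in the frame of case_bottom between 0.036 and 0.043 m and angle between the x axis of case_top and the x axis of case_bottom, either way round below 0.14 rad and angle between case_top's own z axis and vertical below 0.05 rad and linear speed of each of case_bottom, case_deep, case_top below 0.02 m/s and distance of case_bottom from where it was at the start of the episode below 0.025 m and height (world z) of case_bottom below 0.006 m and contact force between the fingers and case_deep below 0.1 N and contact force between the fingers and case_top below 0.1 N); the robot touches nothing.
It fails at once if a case is tipped by more than 25 degrees (angle between any of case_bottom, case_deep, case_top's own z axis and vertical above 0.44 rad).
It fails at once if a case falls freely, by more than about 12 mm (0.5 m/s while touching nothing) ((contact force between each of anything else, the arm and case_bottom below 0.01 N and linear speed of case_bottom above 0.5 m/s) or (contact force between each of anything else, the arm and case_deep below 0.01 N and linear speed of case_deep above 0.5 m/s) or (contact force between each of anything else, the arm and case_top below 0.01 N and linear speed of case_top above 0.5 m/s)).
It fails at once if the bottom case is shoved more than 40 mm (distance of case_bottom from where it was at the start of the episode above 0.04 m).
It fails at once if the pen cup, caliper or gauge block is shifted by more than 20 mm (distance of any of pen_cup, caliper, gauge_block from where it was at the start of the episode above 0.02 m).
It also fails if it takes over 58 s, if anything falls off the work surface, if the arm or the gripper's body presses on something with over 40 N, if the wrist force passes 120 N, or if a joint passes its speed limit or range.

### The arm

A 7-joint arm with a two-finger parallel gripper is mounted at the origin on the work surface. World frame = base frame: x ahead of the robot, y to its left, z up, the work surface at z = 0. Lengths are in m, angles in rad, forces in N, time in s.
With the tool pointing down it reaches from about 0.4 to 0.85 m from the base axis. Payload 4.5 kg.
Tool frame: the origin (TCP) lies on the centre line of the jaws, within the pads' length; the fingertips stand 19 mm ahead of it and the grasp point (between the pads) is the TCP; z points along the fingers, x is the direction in which the jaws open and shut, and the axes are right-handed (so a half turn about z gives the same grasp; the last joint's range is limited). The gripper opens to 85 mm and grips with 20 to 120 N. Pads are 22 mm wide; open, the fingers measure 114 mm over their backs; the gripper's body (76 mm by 85 mm) begins 54 mm behind the grasp point. The pads swing forward as they close: fully open they stand 13 mm farther back than shut.
Start: joints at [1.271, 0.689, -0.195, 1.565, 0.157, 0.902, -0.215], TCP at [0.205, -0.591, 0.25] pointing down, gripper open.
Joint ranges: [-3.01, 3.01], [-0.46, 2.08], [-1.47, 1.51], [0.13, 2.56], [-1, 4.14], [0.04, 2.09], [-2.66, 2.66]. Speed limits (rad/s): [2.57, 2.57, 3.14, 3.14, 3.14, 3.14, 3.14].

### API

Orientations are given as [roll, pitch, yaw] about the fixed x, y, z axes, in that order (R = Rz(yaw) Ry(pitch) Rx(roll)).
In Python, from rig import bot, imaging, ticket gives the robot as it stands.
- The arm moves only by the tool arm_command, never from a script. Its argument "targets" is a list of rows, each a list of 5 numbers: the shift along the world's x, y, z in m, then the turn about the world's z in degrees, then the gripper's target within -1 to 1 (shut at 1, half-way at 0, fully open at -1). In form: [[tx, ty, tz, roll, hand], ...]. A call has exactly 5 rows; each row shifts and turns the pose as measured when the row begins; what a row does not reach is not made up. A row lasts 1/8 s, in which the tool goes at most 62.5 mm and 10.7 degrees, less where a joint would pass 70% of its speed; a pose out of reach is approached as far as the arm can. A call is refused whole if a number of a shift passes 0.0625 or a number of a turn 10.7, either way. A call with a gripper value outside its range is refused whole. The fingers move at their own pace and stop on an object; the grip force is fixed at half the most. Time passes only in rows, so rows that do not move let the fingers close, or fill a call up. It gives the time, the measured TCP pose, the force and the opening at its end, in the units of the state.
- bot.observe(): the state, without advancing time (a new reading comes with each control period).
- imaging.camera(name): name is "scene" or "top" or "wrist"; returns a dict with "img" (480x640x3 uint8, red, green, blue), "mtx" (3x3 intrinsics, pixels), "T" (4x4, takes a point from camera to world coordinates). Camera axes: x right, y up, looking along -z (the intrinsics and any distortion apply to the point x, -y, -z); pixel columns grow to the right and rows downward; lengths in m; the calibration is good to about 2 mm. A picture is of the moment at which its call begins. There is no depth.
- ticket.job_done(): hands the job in, once; it reports no verdict.
The state is a dict: "time": time; "q": joint angles; "dq": joint speeds; "joint_efforts": joint torques, N m; "ee_pos": TCP position; "tcp_rot": TCP orientation; "contact_force": force on the tool from outside, world axes, zero at the start; "wrist_torque": the same for the moment, N m; "finger_gap": opening from 0.0 (shut) to 1.0 (fully open).
Only numpy, scipy, OpenCV 4.12 (cv2) and the standard library are available. Lean on these libraries where they do the work, as an engineer would, in place of code of your own. Each camera call takes 0.05 s, during which the arm holds its last target. There are 200 camera calls.

## Working session

There is one attempt and no reset: what is moved stays moved. The work goes in short steps, Python scripts to look and compute and a tool call to move; the robot and the scene stay as the last step left them, time stands still between calls to the robot, and variables do not carry over. Pictures are saved under pics/ and viewed, about 8 in all and at most 12, crops included, and the job is handed in when it is done.

Besides the shell and the picture viewer there is one more tool, called after "Emit:" as name(argument=value, ...) on one line, values as JSON. arm_command: Moves the arm, as the interface text tells. Its arguments: {"type":"object","properties":{"targets":{"type":"array","items":{"type":"array","items":{"type":"number"}}}},"required":["targets"]}

```bash
mkdir -p pics
python3 - <<'E'
from rig import bot, imaging
import cv2, numpy as np
s=bot.observe(); print({k:np.round(v,3).tolist() for k,v in s.items()})
for n in ["scene","top"]:
    c=imaging.camera(n); cv2.imwrite(f"pics/{n}0.png",c["img"][:,:,::-1]); print(n,np.round(c["mtx"],1).tolist(),np.round(c["T"],3).tolist(),[k for k in c])
E
```

```text
{'time': 0.0, 'q': [1.271, 0.69, -0.195, 1.566, 0.157, 0.903, -0.215], 'dq': [-0.001, 0.001, 0.001, 0.0, -0.003, 0.0, -0.001], 'joint_efforts': [0.0, -53.961, -1.266, -15.854, 0.009, 0.009, -0.0], 'ee_pos': [0.205, -0.59, 0.249], 'tcp_rot': [3.141, 0.002, -1.237], 'contact_force': [0.484, 0.151, -0.58], 'wrist_torque': [-0.027, 0.033, -0.015], 'finger_gap': 1.003}
scene [[497.1, 0.0, 321.2], [0.0, 497.1, 236.8], [0.0, 0.0, 1.0]] [[0.805, -0.341, 0.485, 1.108], [0.593, 0.466, -0.656, -0.819], [-0.002, 0.816, 0.578, 0.804], [0.0, 0.0, 0.0, 1.0]] ['img', 'mtx', 'T']
top [[511.7, 0.0, 318.8], [0.0, 511.7, 249.6], [0.0, 0.0, 1.0]] [[-0.017, 0.984, -0.176, 0.299], [-1.0, -0.017, -0.002, -0.001], [-0.005, 0.176, 0.984, 1.174], [0.0, 0.0, 0.0, 1.0]] ['img', 'mtx', 'T']
```

View pics/scene0.png

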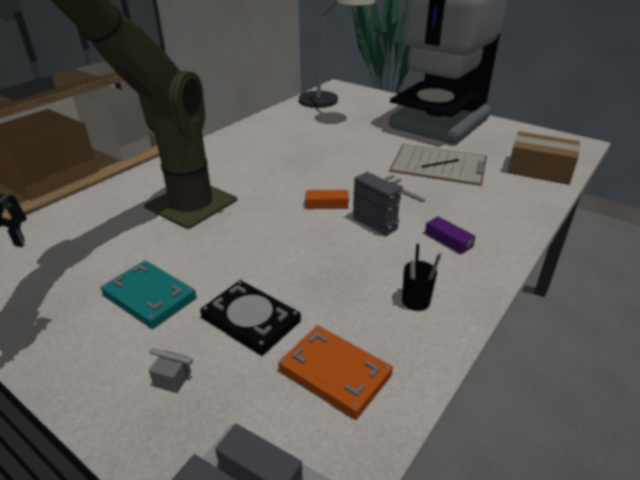

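View pics/top0.png

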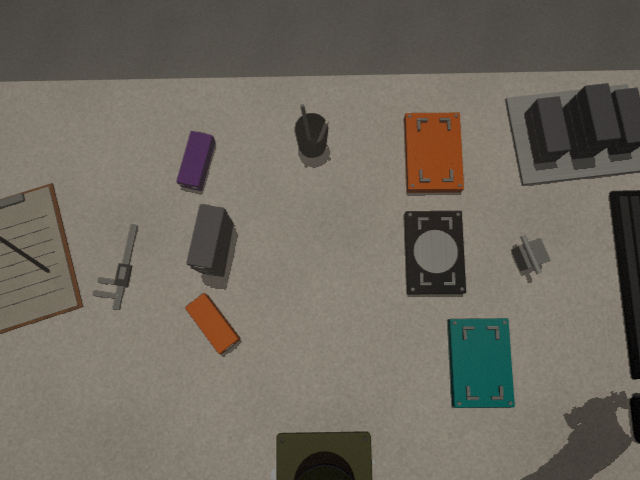

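Candidates for case_top:
- grey stack: scene (377,203), top (210,240). Chosen, because it is grey and a stack of three.
- orange block: top (213,323). Rejected as a look-alike.
- purple block: top (196,160). Rejected as a look-alike.
- grey boxes standing on a tray: top (585,125). Rejected.

Candidates for stage_plate:
- black plate with a bright disc: top (435,252), scene (250,314). Chosen.
- orange plate: top (434,152). Rejected.
- turquoise plate: top (482,362). Rejected.

Next is one close crop of the chosen things.

Run:
```python
import cv2,numpy as np
s=cv2.imread('pics/scene0.png');t=cv2.imread('pics/top0.png')
def crop(im,x,y,w,h): 
    return cv2.resize(np.clip(im[y:y+h,x:x+w].astype(float)*1.8,0,255).astype('uint8'),(400,300),interpolation=cv2.INTER_CUBIC)
a=np.vstack([np.hstack([crop(t,160,190,100,100*3//4+25),crop(t,390,200,100,100)]),np.hstack([crop(s,335,160,100,85),crop(s,195,270,115,90)])])
cv2.imwrite('pics/crop0.png',a)
```

```text
(no output)
```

View pics/crop0.png

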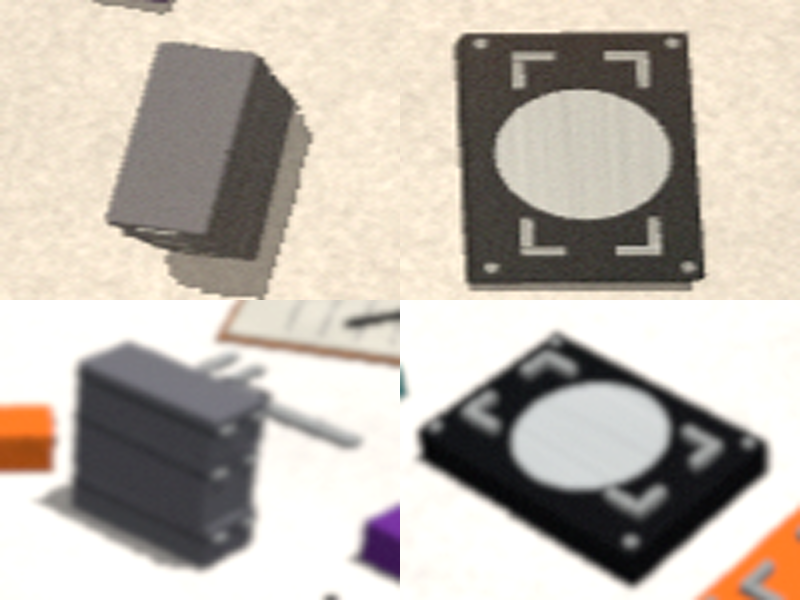

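The crop confirms the grey three-case stack: lid corners in top are about (200,204), (224,207), (213,269), (187,264). It also confirms the black plate with the bright disc at top (436,251). Next I'll measure both from two views.

```bash
cat > h.py <<'E'
import cv2, numpy as np
from rig import bot, imaging
def ray(c,uv):
    u,v=uv; K=c["mtx"]; d=c["T"][:3,:3]@np.array([(u-K[0,2])/K[0,0],-(v-K[1,2])/K[1,1],-1.0])
    return c["T"][:3,3],d/np.linalg.norm(d)
def plane(c,uv,z):
    o,d=ray(c,uv); return o+d*(z-o[2])/d[2]
def tri(c1,p1,c2,p2):
    (a,d),(b,e)=ray(c1,p1),ray(c2,p2)
    t=np.linalg.lstsq(np.c_[d,-e],b-a,rcond=None)[0]
    P,Q=a+t[0]*d,b+t[1]*e; return (P+Q)/2,np.linalg.norm(P-Q)
def proj(c,P):
    p=np.linalg.inv(c["T"])@np.r_[P,1]; K=c["mtx"]
    return np.array([K[0,2]+K[0,0]*p[0]/-p[2],K[1,2]-K[1,1]*p[1]/-p[2]])
def blob(mask,near):
    "largest contour whose filled region holds / is nearest the given pixel"
    cs=[k for k in cv2.findContours(mask.astype('uint8'),0,1)[0] if cv2.contourArea(k)>15]
    return max(cs,key=lambda k:cv2.pointPolygonTest(k,tuple(map(float,near)),True))
def cen(k):
    m=cv2.moments(k); return m['m10']/m['m00'],m['m01']/m['m00']
def rect(P):
    "planar fit: centre, yaw of the long side (deg), sides"
    (x,y),(w,h),a=cv2.minAreaRect((np.asarray(P)[:,:2]*1000).astype('float32'))
    if w<h: w,h,a=h,w,a+90
    return np.round([x,y],1),round((a+90)%180-90,1),np.round([w,h],1)
E
python3 - <<'E'
from h import *
t,s=imaging.camera("top"),imaging.camera("scene")
g=lambda c:cv2.cvtColor(c["img"],cv2.COLOR_RGB2GRAY)
gt,gs=g(t),g(s)
print("lid/side/bench grey top",gt[235,208],gt[245,228],gt[235,260],"scene lid/side/plate/disc",gs[184,378],gs[205,375],gs[335,235],gs[312,250])
# plate disc two views
for c,q in((t,(436,251)),(s,(250,312))):
    m=g(c)>(int(g(c)[q[1],q[0]])*.75)
    k=blob(m,q); print("disc",np.round(cen(k),1),cv2.contourArea(k)); c['d']=cen(k)
P,e=tri(t,t['d'],s,s['d']); print("disc 3d",P.round(4),e)
k=blob(gt<45,(412,252)); print(cv2.boundingRect(k)); print("plate outline z=.03",rect([plane(t,p[0],.03) for p in k]))
# lid
hi=int(gt[235,208]); m=cv2.inRange(cv2.GaussianBlur(gt,(3,3),0),hi-14,hi+14)
k=blob(cv2.morphologyEx(m,cv2.MORPH_OPEN,np.ones((3,3))),(207,236)); print(cv2.boundingRect(k),cv2.contourArea(k))
print("lid z=.14",rect([plane(t,p[0],.14) for p in k]))
tc=[(200,204.3),(224.5,207.3),(213,268.7),(186.8,264)]
sc=[(402,186),(389.5,194),(355,177.6),(367,171.9)]
for i in range(4):
    o=[tri(t,tc[i],s,sc[j]) for j in range(4)]; j=min(range(4),key=lambda j:o[j][1]); print("corner",i,j,o[j][0].round(4),round(o[j][1],4))
E
```

```text
lid/side/bench grey top 74 41 133 scene lid/side/plate/disc 68 30 5 120
disc [309.1 274. ] 226475.0
disc [301.7 293.7] 144948.0
disc 3d [ 0.4531  0.0117 -0.1361] 0.0471578485575213
(405, 211, 61, 83)
plate outline z=.03 (array([ 494.9, -259.8]), -1.0, array([188.6, 131.5]))
(187, 205, 37, 64) 1432.5
lid z=.14 (array([516. , 236.5]), -11.3, array([132.6,  51.1]))
corner 0 0 [0.5857 0.2491 0.1422] 0.0046
corner 1 1 [0.5782 0.1977 0.1395] 0.0025
corner 2 2 [0.4515 0.2214 0.1367] 0.0074
corner 3 3 [0.4606 0.2742 0.1354] 0.0028
```

Stack lid centre is about (0.516, 0.236) at z about 0.14, long side at about -11°. The plate is at (0.495, -0.260), about -1°. I'll start moving, with a wrist look at the plate on the way.

Emit:
arm_command(targets=[[0.03, 0.03, 0.015, -2, -1], [0.04, 0.04, 0.015, -3, -1], [0.04, 0.04, 0.015, -3, -1], [0.04, 0.04, 0.015, -3, -1], [0.04, 0.04, 0.0, -3, -1]])

```text
time: 0.82
ee_pos: [0.3936, -0.3983, 0.31]
tcp_rot: [3.14, 0.002, -1.502]
contact_force: [0.7, -0.5, 0.1]
finger_gap: 0.997
```

Emit:
arm_command(targets=[[0.03, 0.04, 0.0, -3, -1], [0.03, 0.04, 0.0, -3, -1], [0.03, 0.04, 0.0, -1, -1], [0, 0.02, 0.0, 0, -1], [0, 0, 0.0, 0, -1]])

```text
time: 1.45
ee_pos: [0.4896, -0.2482, 0.3098]
tcp_rot: [3.141, 0.004, -1.618]
contact_force: [-1.1, -0.5, -0.2]
finger_gap: 0.998
```

```bash
cat > w.py <<'E'
import sys; from h import *
n=sys.argv[1]; c=imaging.camera("wrist"); o=bot.observe()
np.savez(f"pics/{n}.npz",**c); cv2.imwrite(f"pics/{n}.png",cv2.convertScaleAbs(c["img"][:,:,::-1],alpha=1.5))
print(o["time"],np.round(o["ee_pos"],4),np.degrees(o["tcp_rot"]).round(1),np.round(c["T"],3).tolist(),c["mtx"][0,0])
E
python3 w.py w0
```

```text
1.5 [ 0.4896 -0.2494  0.3098] [-180.     0.2  -92.8] [[-0.047, 0.951, 0.306, 0.568], [-0.999, -0.043, -0.017, -0.253], [-0.003, -0.306, 0.952, 0.432], [0.0, 0.0, 0.0, 1.0]] 405.93735388788883
```

View pics/w0.png

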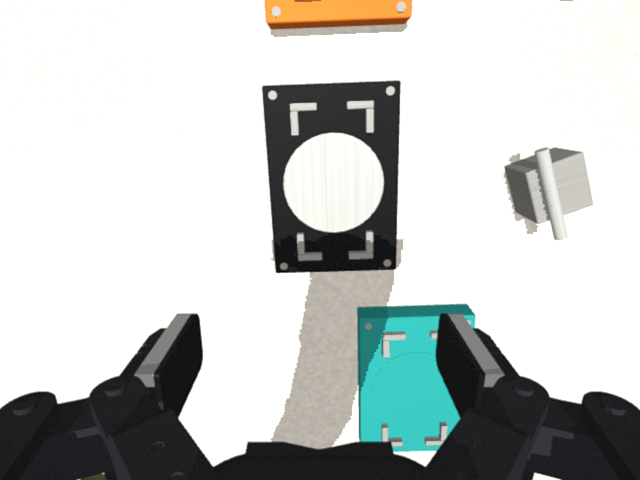

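The wrist view shows the black plate centred at (333,180), with the disc and four locators clearly visible. The turquoise plate at (418,380) and the gauge block at (550,190) stay clear. I'll measure the plate from this view and move on to the stack.

Run:
```python
from h import *
c=dict(np.load('pics/w0.npz')); g=cv2.cvtColor(c["img"],cv2.COLOR_RGB2GRAY)
m=np.zeros_like(g); m[75:285,255:412]=1
def cents(c,g,m,th):
    n,_,st,ce=cv2.connectedComponentsWithStats(((g>th)*m).astype('uint8'))
    return [(st[i,4],ce[i].round(1)) for i in range(1,n) if st[i,4]>100]
print(g[180,333],g[180,275],g[105,303],g[255,305])
outline=[(265,87),(400,82),(396,269),(276,272)]
print("outline z=.03",rect([plane(c,p,.03) for p in outline]))
k=max([k for k in cv2.findContours(((g>90)*m).astype('uint8'),1,1)[0] if cv2.pointPolygonTest(k,(333,182),False)>0 and cv2.contourArea(k)<12000],key=cv2.contourArea)
E_=cv2.fitEllipse(k); print(E_)
t=imaging.camera("top"); gt=cv2.cvtColor(t["img"],cv2.COLOR_RGB2GRAY)
ks=[k for k in cv2.findContours((gt>75).astype('uint8'),1,1)[0] if 900<cv2.contourArea(k)<3000 and cv2.pointPolygonTest(k,(436,251),False)>0]
print([ (cv2.fitEllipse(k)) for k in ks])
print("disc wrist z.03",plane(c,E_[0],.03).round(4))
for k in ks: f=cv2.fitEllipse(k)[0]; print("tri",tri(c,E_[0],t,f),plane(t,f,.03).round(4))
# locators
n,_,st,ce=cv2.connectedComponentsWithStats(((g>70)*m).astype('uint8'))
for i in range(1,n):
    if 60<st[i,4]<600: print(st[i],plane(c,ce[i],.038).round(4))
```

```text
169 31 151 81
outline z=.03 (array([ 495.3, -264.1]), -1.1, array([186.4, 128.1]))
((333.0711669921875, 182.0604248046875), (98.95819091796875, 100.18926239013672), 67.22334289550781)
[((435.24188232421875, 251.18418884277344), (41.72038269042969, 43.988040924072266), 112.85389709472656)]
disc wrist z.03 [ 0.4972 -0.2628  0.03  ]
tri (array([ 0.49624086, -0.26300852,  0.02502751]), np.float64(0.00016200841626024497)) [ 0.4953 -0.2619  0.03  ]
[386  86   9  10  77] [ 0.5802 -0.3175  0.038 ]
[268  90   9  10  75] [ 0.5816 -0.2096  0.038 ]
[347 100  27  33 416] [ 0.5627 -0.2941  0.038 ]
[289 102  28  34 422] [ 0.5633 -0.2331  0.038 ]
[349 231  25  28 283] [ 0.4296 -0.2931  0.038 ]
[297 233  25  28 276] [ 0.4298 -0.2312  0.038 ]
```

Emit:
arm_command(targets=[[0, 0.05, 0.02, 0, -1], [0, 0.06, 0.02, 0, -1], [0, 0.06, 0.02, 0, -1], [0, 0.06, 0.02, 0, -1], [0, 0.06, 0.02, 0, -1]])

```text
time: 2.17
ee_pos: [0.4856, 0.0282, 0.4114]
tcp_rot: [3.14, -0.006, -1.656]
contact_force: [1.2, -0.7, 0.1]
finger_gap: 1.007
```

Emit:
arm_command(targets=[[0, 0.06, 0, -2, -1], [0, 0.06, 0, -2, -1], [0, 0.06, 0, -2, -1], [0, 0.03, 0, -2, -1], [0, 0, 0, 0, -1]])

```text
time: 2.8
ee_pos: [0.4898, 0.2382, 0.4137]
tcp_rot: [-3.135, -0.006, -1.813]
contact_force: [0.0, -0.6, -0.5]
finger_gap: 1.001
```

```bash
python3 w.py w1
```

```text
2.85 [0.4902 0.2363 0.4137] [-179.6   -0.4 -104. ] [[-0.24, 0.926, 0.292, 0.565], [-0.971, -0.23, -0.066, 0.219], [0.006, -0.299, 0.954, 0.537], [0.0, 0.0, 0.0, 1.0]] 405.93735388788883
```

View pics/w1.png

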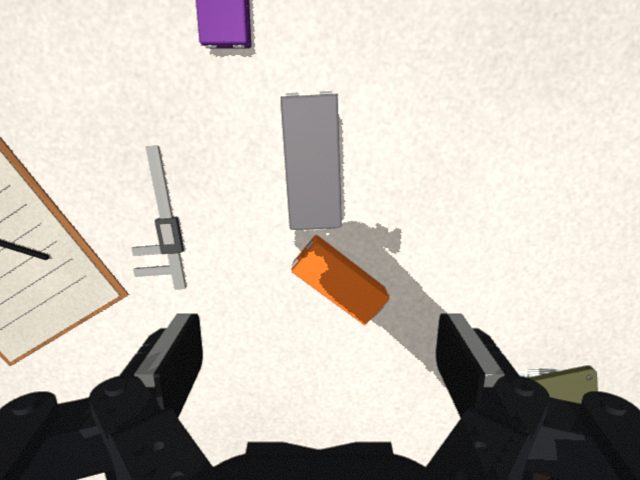

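The stack lid shows at corners (281,97), (337,94), (341,227), (290,230) with its hinges at the far end. The orange look-alike at (340,280) and the caliper at (165,215) are clear of it.

```bash
cat > lid.py <<'E'
import sys; from h import *
def lid(c,near,z,tol=18):
    g=cv2.GaussianBlur(cv2.cvtColor(c["img"],cv2.COLOR_RGB2GRAY),(3,3),0); v=int(g[near[1],near[0]])
    sat=np.ptp(c["img"].astype(int),axis=2)<25
    m=cv2.morphologyEx((cv2.inRange(g,v-tol,v+tol)*sat).astype('uint8'),cv2.MORPH_OPEN,np.ones((5,5)))
    k=blob(m,near); return cen(k),rect([plane(c,p[0],z) for p in k]),cv2.boundingRect(k)
E
python3 - <<'E'
from lid import *
c=dict(np.load('pics/w1.npz')); r=lid(c,(312,160),.14); print(r)
print(rect([plane(c,p,.14) for p in [(281,97),(337,94),(341,227),(290,230)]]))
t=imaging.camera("top"); r2=lid(t,(207,236),.14,12); print(r2); print(tri(c,r[0],t,r2[0]))
E
```

```text
((348.0825041012561, 219.40564716025435), (array([420. , 212.4]), 13.9, array([338. , 103.4])), (281, 94, 160, 276))
(array([517.7, 235.2]), -11.3, array([128.2,  51.9]))
((205.63330518018017, 238.90385698198196), (array([516.1, 236.3]), -11.6, array([130.3,  50.4])), (188, 206, 35, 62))
(array([0.48722703, 0.21261959, 0.24760385]), np.float64(0.005380506885065325))
```

Emit:
arm_command(targets=[[0.02, 0, -0.03, 2.6, -1], [0.007, 0, -0.05, 0, -1], [0, 0, -0.05, 0, -1], [0, 0, -0.05, 0, -1], [0, 0, -0.03, 0, -1]])

```text
time: 3.52
ee_pos: [0.5252, 0.2192, 0.2028]
tcp_rot: [-3.121, -0.008, -1.792]
contact_force: [-0.3, -0.5, 1.0]
finger_gap: 1.003
```

```bash
cat > st.py <<'E'
from rig import bot; import numpy as np
o=bot.observe(); print(o["time"],np.round(o["ee_pos"],4),np.degrees(o["tcp_rot"]).round(2),np.round(o["contact_force"],1),round(float(o["finger_gap"]),3))
E
python3 st.py
```

```text
3.525 [0.5252 0.2192 0.2028] [-178.8    -0.46 -102.7 ] [-0.3 -0.5  1. ] 1.003
```

Emit:
arm_command(targets=[[-0.008, 0.0165, 0, 1.3, -1], [0, 0, -0.02, 0, -1], [0, 0, -0.02, 0, -1], [0, 0, -0.01, 0, -1], [0, 0, 0, 0, -1]])

```text
time: 4.15
ee_pos: [0.5201, 0.2335, 0.1563]
tcp_rot: [-3.115, -0.006, -1.774]
contact_force: [0.6, -0.3, 0.5]
finger_gap: 0.999
```

Emit:
arm_command(targets=[[-0.003, 0.002, -0.01, 0, -1], [0, 0, -0.015, 0, -1], [0, 0, -0.005, 0, -1], [0, 0, 0, 0, 1], [0, 0, 0, 0, 1]])

```text
time: 4.78
ee_pos: [0.5181, 0.2366, 0.1264]
tcp_rot: [-3.112, -0.003, -1.774]
contact_force: [-1.4, 0.8, 2.2]
finger_gap: 0.624
```

Emit:
arm_command(targets=[[0, 0, 0, 0, 1], [0, 0, 0, 0, 1], [0, 0, 0, 0, 1], [0, 0, 0, 0, 1], [0, 0, 0, 0, 1]])

```text
time: 5.4
ee_pos: [0.518, 0.2365, 0.1264]
tcp_rot: [-3.113, -0.003, -1.774]
contact_force: [0.2, 0.2, -1.1]
finger_gap: 0.626
```

```bash
python3 st.py
```

```text
5.4 [0.518  0.2365 0.1264] [-178.34   -0.19 -101.62] [ 0.2  0.2 -1.1] 0.626
```

Emit:
arm_command(targets=[[0, 0, 0.01, 0, 1], [0, 0, 0.02, 0, 1], [0, 0, 0.02, 0, 1], [0, 0, 0.02, 0, 1], [0, -0.01, 0.0, 0, 1]])

```text
time: 6.02
ee_pos: [0.5171, 0.2262, 0.1998]
tcp_rot: [-3.114, -0.004, -1.773]
contact_force: [0.2, -0.8, -3.4]
finger_gap: 0.616
```

```bash
python3 w.py w2
python3 - <<'E'
from h import *
c=imaging.camera("scene"); w=cv2.imread('pics/w2.png')
a=cv2.resize(c["img"][100:260,300:500,::-1],(500,400),interpolation=2); a=cv2.convertScaleAbs(a,alpha=1.8)
cv2.imwrite('pics/m2.png',np.hstack([a,cv2.resize(w,(300,400))]))
E
```

```text
6.075 [0.5165 0.2226 0.1987] [-178.5   -0.5 -101.7] [[-0.2, 0.941, 0.274, 0.59], [-0.98, -0.193, -0.051, 0.211], [0.004, -0.279, 0.96, 0.324], [0.0, 0.0, 0.0, 1.0]] 405.93735388788883
```

View pics/m2.png

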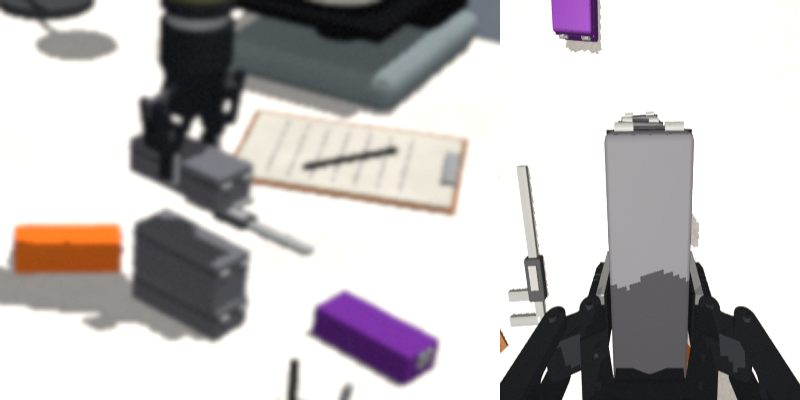

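The top case, at (190,165) in the crop, is held level. The other two cases are still standing at (190,270). Now to carry it to the free bench.

Emit:
arm_command(targets=[[0, -0.03, 0, 0, 1], [-0.005, -0.05, 0, 0, 1], [-0.005, -0.05, 0, 0, 1], [-0.005, -0.045, 0, 0, 1], [0, -0.02, 0, 0, 1]])

```text
time: 6.75
ee_pos: [0.4965, 0.0223, 0.1933]
tcp_rot: [-3.125, -0.012, -1.773]
contact_force: [0.5, 0.7, -2.8]
finger_gap: 0.623
```

Emit:
arm_command(targets=[[0, 0, -0.03, 0, 1], [0, 0, -0.04, 0, 1], [0, 0, -0.04, 0, 1], [0, 0, -0.025, 0, 1], [0, 0, 0, 0, 1]])

```text
time: 7.38
ee_pos: [0.4945, 0.0168, 0.0517]
tcp_rot: [-3.128, -0.015, -1.782]
contact_force: [0.0, 0.1, -2.7]
finger_gap: 0.62
```

```bash
python3 st.py
```

```text
7.375 [0.4945 0.0168 0.0517] [-179.22   -0.87 -102.11] [ 0.   0.1 -2.7] 0.62
```

Emit:
arm_command(targets=[[0, 0, -0.01, 0, 1], [0, 0, -0.008, 0, 1], [0, 0, -0.004, 0, 1], [0, 0, -0.002, 0, 1], [0, 0, 0, 0, 1]])

```text
time: 8.0
ee_pos: [0.4961, 0.0168, 0.0284]
tcp_rot: [-3.124, -0.014, -1.783]
contact_force: [-0.7, -0.2, -2.2]
finger_gap: 0.624
```

```bash
python3 st.py
```

```text
8.0 [0.4961 0.0168 0.0284] [-179.     -0.78 -102.15] [-0.7 -0.2 -2.2] 0.624
```

Emit:
arm_command(targets=[[0, 0, -0.002, 0, 1], [0, 0, -0.001, 0, 1], [0, 0, 0, 0, 1], [0, 0, 0, 0, 1], [0, 0, 0, 0, 1]])

```text
time: 8.62
ee_pos: [0.4964, 0.0168, 0.0271]
tcp_rot: [-3.122, -0.013, -1.783]
contact_force: [0.3, 0.5, -2.3]
finger_gap: 0.619
```

```bash
python3 st.py
```

```text
8.625 [0.4964 0.0168 0.0271] [-178.88   -0.74 -102.14] [ 0.3  0.5 -2.3] 0.619
```

Emit:
arm_command(targets=[[0, 0, -0.002, 0, 1], [0, 0, -0.002, 0, 1], [0, 0, 0, 0, 1], [0, 0, 0, 0, -0.2], [0, 0, 0, 0, -1]])

```text
time: 9.25
ee_pos: [0.4967, 0.0168, 0.0268]
tcp_rot: [-3.119, -0.012, -1.783]
contact_force: [-0.2, -0.1, -0.1]
finger_gap: 0.815
```

Emit:
arm_command(targets=[[0, 0, 0, 0, -1], [0, 0, 0, 0, -1], [0, 0, 0.01, 0, -1], [0, 0, 0.05, 0, -1], [0, 0, 0.06, 0, -1]])

```text
time: 9.88
ee_pos: [0.4942, 0.0167, 0.1466]
tcp_rot: [-3.127, -0.016, -1.782]
contact_force: [1.7, 0.9, -0.1]
finger_gap: 0.999
```

Emit:
arm_command(targets=[[0, 0, 0.06, 0, -1], [0.005, 0.03, 0.06, 0, -1], [0.005, 0.06, 0.03, 0, -1], [0, 0.06, 0.02, 0, -1], [0, 0.05, 0, 0, -1]])

```text
time: 10.5
ee_pos: [0.504, 0.2086, 0.3231]
tcp_rot: [-3.114, -0.012, -1.796]
contact_force: [0.9, -0.3, -0.9]
finger_gap: 0.998
```

```bash
python3 st.py;python3 w.py w3
python3 - <<'E'
from h import *
c=imaging.camera("top"); np.savez('pics/t3.npz',**c); w=cv2.imread('pics/w3.png')
a=cv2.convertScaleAbs(cv2.resize(c["img"][150:350,150:450,::-1],(600,400),interpolation=2),alpha=1.8)
cv2.imwrite('pics/m3.png',np.vstack([np.hstack([a,np.zeros((400,200,3),'uint8')]),cv2.resize(w[0:120],(800,150))]))
cv2.imwrite('pics/w3b.png',w)
E
```

```text
10.5 [0.504  0.2086 0.3231] [-178.43   -0.7  -102.88] [ 0.9 -0.3 -0.9] 0.998
10.55 [0.5024 0.2179 0.3226] [-178.6   -0.3 -102.3] [[-0.222, 0.935, 0.275, 0.577], [-0.975, -0.217, -0.05, 0.192], [0.013, -0.279, 0.96, 0.448], [0.0, 0.0, 0.0, 1.0]] 405.93735388788883
```

View pics/w3.png

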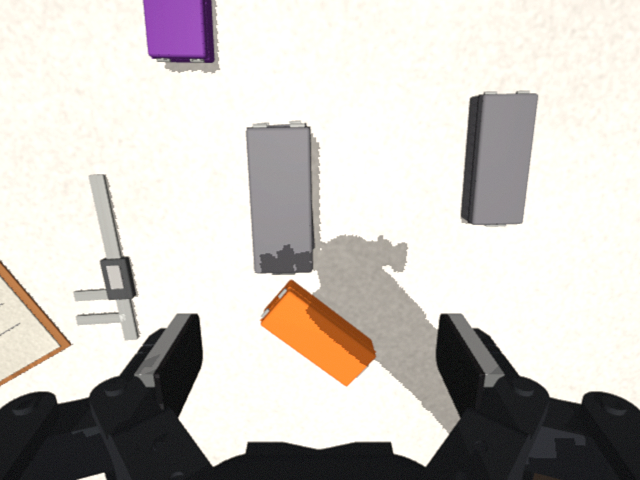

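The deep case lid is at corners (247,128), (310,126), (313,271), (255,272). The top case lies flat on the bench at (503,158), clear of everything.

```bash
python3 - <<'E'
from lid import *
c=dict(np.load('pics/w3.npz')); t=dict(np.load('pics/t3.npz'))
D=[(247,128),(310,126),(313,271),(255,272)]; T=[(482,95),(536,94),(523,223),(470,222)]
print("deep wrist",rect([plane(c,p,.10) for p in D])); print("top wrist",rect([plane(c,p,.04) for p in T]))
for nm,P,z in(("deep",D,.1),("top",T,.04)):
    cw=np.mean([plane(c,p,z) for p in P],0); q=proj(t,cw); print(nm,"expected top px",q.round(1))
    r=lid(t,tuple(q.round().astype(int)),z,12); print(r); print("tri",tri(c,proj(c,cw),t,proj(t,np.r_[r[1][0]/1000,z])))
E
python3 st.py
```

```text
deep wrist (array([516.8, 235.5]), -12.0, array([127.6,  52.9]))
top wrist (array([496.8,  17.3]), -11.8, array([126.8,  55.5]))
deep expected top px [209.6 239.8]
((191.38879122424584, 254.13946511028288), (array([494.9, 307.1]), 29.0, array([449.9, 263.6])), (107, 150, 127, 212))
tri (array([0.50446864, 0.26595852, 0.1228683 ]), np.float64(0.07310917830053111))
top expected top px [311.8 251.6]
((312.32261610332506, 252.7875790052212), (array([491.6,  17.4]), -12.2, array([137.9,  51.9])), (297, 224, 32, 61))
tri (array([0.49450246, 0.01615815, 0.03290728]), np.float64(0.00430726689700845))
10.6 [0.5022 0.2141 0.3217] [-178.64   -0.51 -102.3 ] [-1.  -1.3  0.3] 1.0
```

Emit:
arm_command(targets=[[0.015, 0.02, -0.03, 0, -1], [0, 0, -0.05, 0, -1], [0, 0, -0.05, 0, -1], [0, 0, -0.03, 0, -1], [0, 0, 0, 0, -1]])

```text
time: 11.22
ee_pos: [0.5165, 0.2329, 0.1608]
tcp_rot: [-3.115, -0.009, -1.784]
contact_force: [-0.3, -0.3, 0.3]
finger_gap: 1.0
```

```bash
python3 st.py
```

```text
11.225 [0.5165 0.2329 0.1608] [-178.45   -0.49 -102.23] [-0.3 -0.3  0.3] 1.0
```

Emit:
arm_command(targets=[[0, 0.0025, -0.03, 0, -1], [0, 0, -0.03, 0, -1], [0, 0, -0.018, 0, -1], [0, 0, -0.004, 0, -1], [0, 0, 0, 0, 1]])

```text
time: 11.85
ee_pos: [0.5217, 0.236, 0.0856]
tcp_rot: [-3.104, -0.001, -1.787]
contact_force: [1.3, -0.6, 0.1]
finger_gap: 0.816
```

Emit:
arm_command(targets=[[0, 0, 0, 0, 1], [0, 0, 0, 0, 1], [0, 0, 0, 0, 1], [0, 0, 0, 0, 1], [0, 0, 0, 0, 1]])

```text
time: 12.48
ee_pos: [0.522, 0.2359, 0.0875]
tcp_rot: [-3.103, 0.0, -1.787]
contact_force: [-0.1, -0.3, -3.5]
finger_gap: 0.623
```

```bash
python3 st.py
```

```text
12.475 [0.522  0.2359 0.0875] [-1.7779e+02  1.0000e-02 -1.0239e+02] [-0.1 -0.3 -3.5] 0.623
```

Emit:
arm_command(targets=[[0, 0, 0.01, 0, 1], [0, 0, 0.02, 0, 1], [0, 0, 0.03, 0, 1], [0, 0, 0.03, 0, 1], [0, -0.01, 0.02, 1, 1]])

```text
time: 13.1
ee_pos: [0.5201, 0.226, 0.201]
tcp_rot: [-3.106, -0.002, -1.767]
contact_force: [-0.3, -0.2, -4.6]
finger_gap: 0.622
```

```bash
python3 w.py w4
```

```text
13.15 [0.5214 0.2235 0.2032] [-1.778e+02 -1.000e-01 -1.014e+02] [[-0.194, 0.944, 0.267, 0.593], [-0.981, -0.188, -0.051, 0.211], [0.002, -0.271, 0.962, 0.326], [0.0, 0.0, 0.0, 1.0]] 405.93735388788883
```

Emit:
arm_command(targets=[[0, -0.03, 0, 2, 1], [-0.003, -0.05, 0, 2, 1], [-0.003, -0.05, 0, 2, 1], [-0.003, -0.05, 0, 2, 1], [-0.003, -0.05, 0, 2, 1]])

```text
time: 13.78
ee_pos: [0.5092, -0.0065, 0.2049]
tcp_rot: [-3.098, 0.003, -1.581]
contact_force: [0.8, 0.1, -3.7]
finger_gap: 0.623
```

Emit:
arm_command(targets=[[-0.003, -0.05, 0, 0, 1], [-0.003, -0.05, 0, 0, 1], [-0.003, -0.05, 0, 0, 1], [0, -0.03, 0, 0, 1], [0, 0, 0, 0, 1]])

```text
time: 14.4
ee_pos: [0.4968, -0.1991, 0.2044]
tcp_rot: [-3.1, -0.0, -1.593]
contact_force: [0.1, 0.7, -4.2]
finger_gap: 0.624
```

```bash
python3 w.py w5
```

```text
14.45 [ 0.4969 -0.1973  0.2044] [-177.6    0.   -91.2] [[-0.022, 0.964, 0.266, 0.57], [-1.0, -0.021, -0.005, -0.202], [0.001, -0.266, 0.964, 0.33], [0.0, 0.0, 0.0, 1.0]] 405.93735388788883
```

View pics/w5.png

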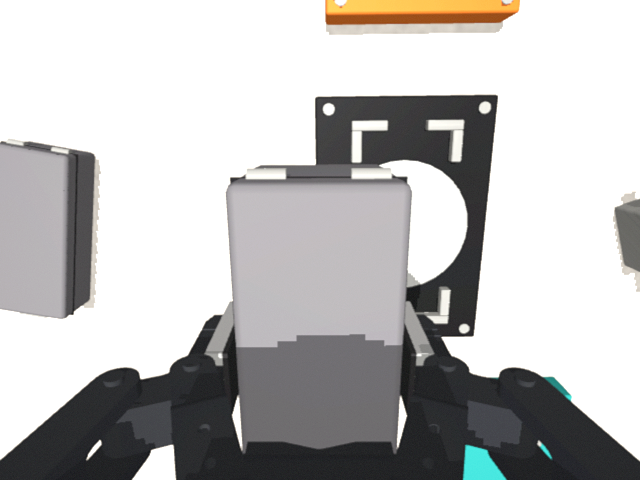

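The case is held level over the bench. Its far lid edge runs (229,188) to (410,186), and the pocket is to the right around disc (405,222). I'll work out the case centre in the hand.

```bash
python3 - <<'E'
from h import *
c=dict(np.load('pics/w5.npz')); z=.217
a,b=plane(c,(229,187),z),plane(c,(410,185),z); print(a,b,np.hypot(*(b-a)[:2]))
l1,l2=plane(c,(239,430),z),plane(c,(402,430),z); print(l1,l2)
for p,q in((a,l1),(b,l2)): print("side yaw",np.degrees(np.arctan2(*(p-q)[[1,0]])))
y=np.degrees(np.arctan2(-(b-a)[0],(a-b)[1])); print("edge yaw",y)
d=np.array([np.cos(np.radians(-1.3)),np.sin(np.radians(-1.3))]); print("centre",(a+b)[:2]/2-.065*d)
E
python3 st.py
```

```text
[ 0.55416916 -0.1763406   0.217     ] [ 0.55361316 -0.22681662  0.217     ] 0.05047908900948963
[ 0.47338576 -0.17312485  0.217     ] [ 0.47216226 -0.22722764  0.217     ]
side yaw -2.279568934495052
side yaw 0.28912388929976246
edge yaw 0.6311034861107706
centre [ 0.48890789 -0.20010393]
14.45 [ 0.4969 -0.1973  0.2044] [-1.7764e+02  4.0000e-02 -9.1160e+01] [ 0.2  0.3 -5.1] 0.624
```

Emit:
arm_command(targets=[[0.003, -0.04, 0, 0, 1], [0.002, -0.024, 0, 0, 1], [0, 0, -0.02, 0, 1], [0, 0, -0.025, 0, 1], [0, 0, -0.02, 0, 1]])

```text
time: 15.08
ee_pos: [0.5053, -0.2552, 0.1394]
tcp_rot: [-3.096, 0.004, -1.581]
contact_force: [-0.4, 0.7, -3.3]
finger_gap: 0.621
```

Emit:
arm_command(targets=[[0, 0, 0, 0, 1], [0, 0, 0, 0, 1], [0, 0, 0, 0, 1], [0, 0, 0, 0, 1], [0, 0, 0, 0, 1]])

```text
time: 15.7
ee_pos: [0.5067, -0.2519, 0.1409]
tcp_rot: [-3.094, 0.005, -1.577]
contact_force: [-0.4, 0.2, -3.4]
finger_gap: 0.622
```

```bash
python3 w.py w6
```

```text
15.75 [ 0.5067 -0.2519  0.1409] [-177.3    0.3  -90.3] [[-0.005, 0.966, 0.26, 0.579], [-1.0, -0.004, -0.006, -0.254], [-0.005, -0.26, 0.965, 0.267], [0.0, 0.0, 0.0, 1.0]] 405.93735388788883
```

View pics/w6.png

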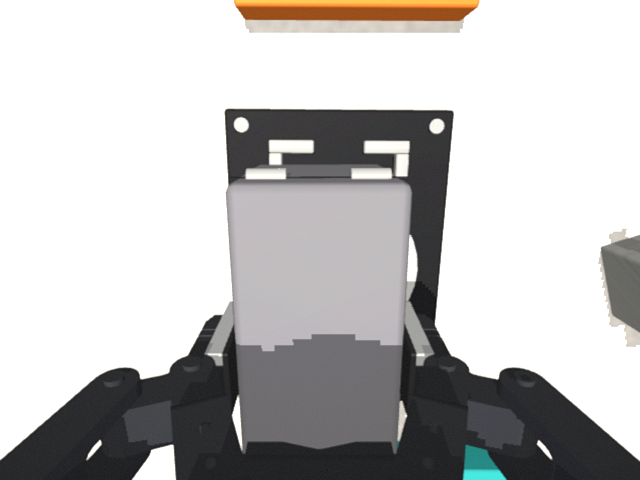

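The case hangs over the plate, and the two far locators are at (269–314,147) and (364–409,147). I'll compare the case with the pocket from this view and correct.

Run:
```python
from h import *
c=dict(np.load('pics/w6.npz'))
for p in((269,141),(409,141)): print("locator outer",plane(c,p,.038))
for p in((228,187),(410,187)): print("lid edge",plane(c,p,.1535))
for p in((246,174),(392,174)): print("hinge",plane(c,p,.145))
```

```text
locator outer [ 0.57286918 -0.22534444  0.038     ]
locator outer [ 0.57248822 -0.30210963  0.038     ]
lid edge [ 0.56346979 -0.22778098  0.1535    ]
lid edge [ 0.56324425 -0.27871823  0.1535    ]
hinge [ 0.56617094 -0.23145311  0.145     ]
hinge [ 0.56597135 -0.27501237  0.145     ]
```

Emit:
arm_command(targets=[[-0.003, -0.006, -0.015, -0.8, 1], [-0.002, -0.0035, -0.015, 0, 1], [0, 0, -0.005, 0, 1], [0, 0, 0, 0, 1], [0, 0, 0, 0, 1]])

```text
time: 16.38
ee_pos: [0.5005, -0.2624, 0.1024]
tcp_rot: [-3.096, 0.006, -1.593]
contact_force: [0.5, 0.6, -3.6]
finger_gap: 0.62
```

```bash
python3 st.py
```

```text
16.375 [ 0.5005 -0.2624  0.1024] [-177.39    0.32  -91.25] [ 0.5  0.6 -3.6] 0.62
```

Emit:
arm_command(targets=[[0.002, 0.0005, -0.008, 0, 1], [0, 0, -0.008, 0, 1], [0, 0, -0.003, 0, 1], [0, 0, 0, 0, 1], [0, 0, 0, 0, 1]])

```text
time: 17.0
ee_pos: [0.5035, -0.2616, 0.0826]
tcp_rot: [-3.095, 0.005, -1.592]
contact_force: [-0.2, -1.0, -3.8]
finger_gap: 0.624
```

```bash
python3 st.py
```

```text
17.0 [ 0.5035 -0.2616  0.0826] [-177.31    0.31  -91.2 ] [-0.2 -1.  -3.8] 0.624
```

Case centre is now about (0.4965, -0.263), below locator height and free of contact. Lowering the last 5 mm.

Emit:
arm_command(targets=[[0, 0, -0.003, 0, 1], [0, 0, -0.002, 0, 1], [0, 0, -0.001, 0, 1], [0, 0, -0.001, 0, 1], [0, 0, 0, 0, 1]])

```text
time: 17.62
ee_pos: [0.5038, -0.2617, 0.0775]
tcp_rot: [-3.094, 0.004, -1.592]
contact_force: [-0.4, 1.1, -1.9]
finger_gap: 0.619
```

```bash
python3 st.py
```

```text
17.625 [ 0.5038 -0.2617  0.0775] [-177.25    0.23  -91.22] [-0.4  1.1 -1.9] 0.619
```

Emit:
arm_command(targets=[[0, 0, -0.002, 0, 1], [0, 0, -0.001, 0, 1], [0, 0, 0, 0, 1], [0, 0, 0, 0, 1], [0, 0, 0, 0, 1]])

```text
time: 18.25
ee_pos: [0.5039, -0.2616, 0.0774]
tcp_rot: [-3.093, 0.002, -1.592]
contact_force: [0.4, 0.3, 2.2]
finger_gap: 0.626
```

```bash
python3 st.py
```

```text
18.25 [ 0.5039 -0.2616  0.0774] [-1.7722e+02  1.3000e-01 -9.1210e+01] [0.4 0.3 2.2] 0.626
```

Emit:
arm_command(targets=[[0, 0, 0, 0, -0.2], [0, 0, 0, 0, -1], [0, 0, 0, 0, -1], [0, 0, 0.01, 0, -1], [0, 0, 0.04, 0, -1]])

```text
time: 18.88
ee_pos: [0.5037, -0.2613, 0.1265]
tcp_rot: [-3.095, 0.004, -1.591]
contact_force: [0.2, -0.6, 0.4]
finger_gap: 0.998
```

Emit:
arm_command(targets=[[0, 0, 0.06, 0, -1], [0, 0, 0.06, 0, -1], [0, 0.03, 0.06, -2, -1], [0, 0.04, 0.01, -3, -1], [0, 0, 0, 0, -1]])

```text
time: 19.5
ee_pos: [0.5052, -0.1929, 0.3234]
tcp_rot: [-3.083, 0.002, -1.682]
contact_force: [0.8, 0.2, -0.3]
finger_gap: 0.996
```

```bash
python3 w.py w7
```

```text
19.55 [ 0.505  -0.1954  0.323 ] [-176.7    0.   -96.5] [[-0.111, 0.963, 0.247, 0.576], [-0.994, -0.107, -0.029, -0.202], [-0.002, -0.249, 0.968, 0.45], [0.0, 0.0, 0.0, 1.0]] 405.93735388788883
```

View pics/w7.png

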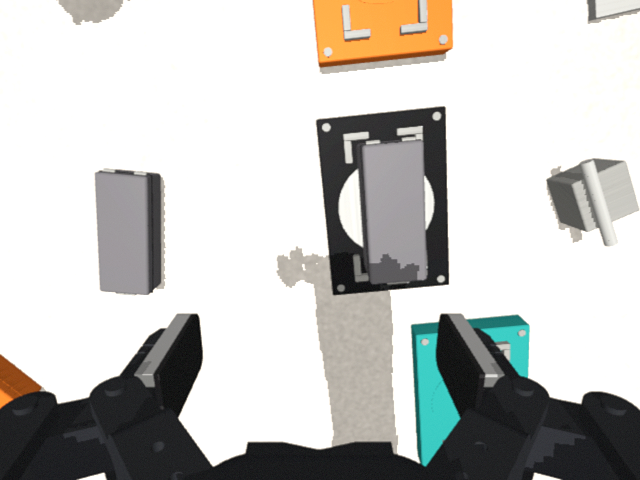

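The deep case sits in the pocket with lid corners around (360,143), (424,140), (427,280), (370,284). The top case is at (125,232).

Run:
```python
from h import *
c=dict(np.load('pics/w7.npz'))
print("deep",rect([plane(c,p,.09) for p in[(361,143),(423,140),(427,280),(370,284)]]))
P=[plane(c,p,.03) for p in[(317,121),(445,108),(449,285),(333,294)]];print("plate",rect(P),np.mean(P,0).round(4))
print("top",rect([plane(c,p,.04) for p in[(97,172),(152,174),(149,293),(100,291)]]))
```

```text
deep (array([ 498.4, -262.1]), -1.1, array([130.9,  53.6]))
plate (array([ 494.3, -263. ]), -0.8, array([186.7, 128. ])) [ 0.4948 -0.2629  0.03  ]
top (array([497.3,  10.8]), -12.7, array([132.3,  54.9]))
```

Emit:
arm_command(targets=[[0, 0.05, 0, -2, -1], [-0.002, 0.06, 0, -2, -1], [-0.003, 0.06, 0, -1.5, -1], [-0.003, 0.04, -0.02, 0, -1], [0, 0, -0.04, 0, -1]])

```text
time: 20.18
ee_pos: [0.4985, 0.0131, 0.2628]
tcp_rot: [-3.077, -0.0, -1.796]
contact_force: [0.6, -0.7, -0.0]
finger_gap: 1.001
```

Emit:
arm_command(targets=[[0, 0, -0.05, 0, -1], [0, 0, -0.05, 0, -1], [0, 0, -0.04, 0, -1], [0, 0, 0, 0, -1], [0, 0, 0, 0, -1]])

```text
time: 20.8
ee_pos: [0.4985, 0.0078, 0.1165]
tcp_rot: [-3.079, -0.005, -1.799]
contact_force: [-0.4, 0.8, 0.7]
finger_gap: 0.998
```

```bash
python3 st.py
```

```text
20.8 [0.4985 0.0078 0.1165] [-176.43   -0.29 -103.07] [-0.4  0.8  0.7] 0.998
```

Emit:
arm_command(targets=[[-0.0015, 0.009, -0.01, 1, -1], [0, 0, -0.03, 0, -1], [0, 0, -0.02, 0, -1], [0, 0, 0, 0, -1], [0, 0, 0, 0, -1]])

```text
time: 21.42
ee_pos: [0.5019, 0.0196, 0.0603]
tcp_rot: [-3.067, 0.002, -1.778]
contact_force: [-0.4, -0.8, 0.0]
finger_gap: 0.999
```

```bash
python3 st.py
```

```text
21.425 [0.5019 0.0196 0.0603] [-1.7572e+02  1.3000e-01 -1.0190e+02] [-0.4 -0.8  0. ] 0.999
```

Emit:
arm_command(targets=[[-0.005, -0.003, -0.01, 0, -1], [0, 0, -0.015, 0, -1], [0, 0, -0.006, 0, -1], [0, 0, 0, 0, 1], [0, 0, 0, 0, 1]])

```text
time: 22.05
ee_pos: [0.5044, 0.017, 0.0374]
tcp_rot: [-3.068, 0.004, -1.783]
contact_force: [-2.6, -0.2, 10.1]
finger_gap: 0.615
```

Emit:
arm_command(targets=[[0, 0, 0, 0, 1], [0, 0, 0, 0, 1], [0, 0, 0, 0, 1], [0, 0, 0.01, 0, 1], [0, 0, 0.02, 0, 1]])

```text
time: 22.68
ee_pos: [0.503, 0.0171, 0.0677]
tcp_rot: [-3.071, 0.002, -1.785]
contact_force: [0.6, -0.5, -2.9]
finger_gap: 0.622
```

```bash
python3 st.py
```

```text
22.675 [0.503  0.0171 0.0677] [-1.7593e+02  1.3000e-01 -1.0229e+02] [ 0.6 -0.5 -2.9] 0.622
```

Emit:
arm_command(targets=[[0, 0, 0.04, 0, 1], [0, 0.02, 0.04, 0, 1], [0.003, 0.04, 0, 0, 1], [0.004, 0.04, 0, 0, 1], [0.004, 0.02, 0, 0, 1]])

```text
time: 23.3
ee_pos: [0.5134, 0.1357, 0.1549]
tcp_rot: [-3.069, 0.001, -1.794]
contact_force: [0.1, -0.6, -3.1]
finger_gap: 0.616
```

Emit:
arm_command(targets=[[0, 0, 0, 0, 1], [0, 0, 0, 0, 1], [0, 0, 0, 0, 1], [0, 0, 0, 0, 1], [0, 0, 0, 0, 1]])

```text
time: 23.92
ee_pos: [0.5121, 0.132, 0.1555]
tcp_rot: [-3.07, -0.002, -1.797]
contact_force: [-0.2, 0.3, -3.1]
finger_gap: 0.615
```

```bash
python3 w.py w8
python3 - <<'E'
from h import *
c=imaging.camera("scene"); np.savez('pics/s8.npz',**c); w=cv2.imread('pics/w8.png')
a=cv2.convertScaleAbs(cv2.resize(c["img"][130:250,280:440,::-1],(400,300),interpolation=2),alpha=1.8)
v=np.zeros((600,800,3),'uint8'); v[:480,:640]=w; v[400:600,533:800]=cv2.resize(a,(267,200)); v[0:300,640:800]=a[:,120:280]
cv2.imwrite('pics/m8.png',v)
E
```

```text
23.975 [0.5121 0.1319 0.1554] [-1.759e+02 -1.000e-01 -1.030e+02] [[-0.223, 0.947, 0.231, 0.58], [-0.975, -0.218, -0.05, 0.116], [0.003, -0.236, 0.972, 0.283], [0.0, 0.0, 0.0, 1.0]] 405.93735388788883
```

View pics/m8.png

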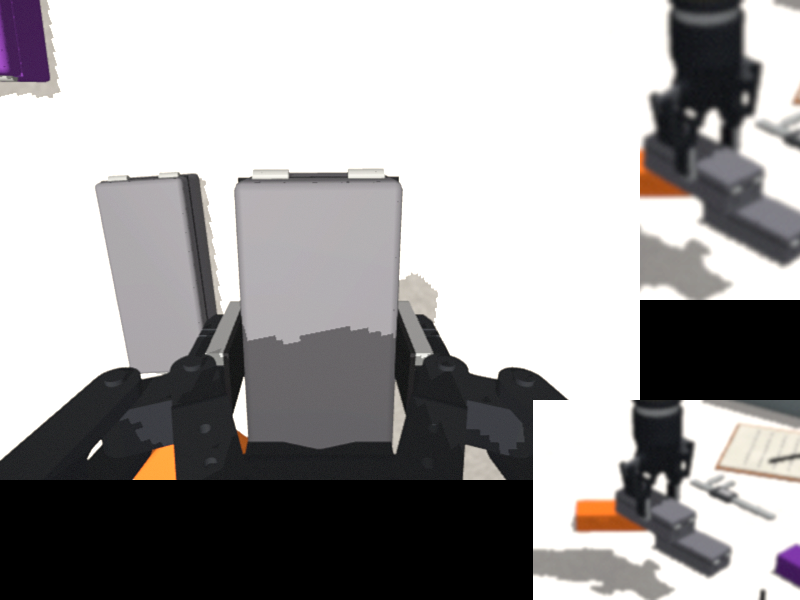

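The held top case is level, with its far lid edge from (235,186) to (402,184). The bottom case stands alone, with far lid corners at (97,184) and (186,178) and near-left corner at (131,373).

Run:
```python
from h import *
c=dict(np.load('pics/w8.npz'))
def ctr(a,b,y): return ((a+b)/2)[:2]-.0645*np.array([np.cos(np.radians(y)),np.sin(np.radians(y))])
A,B,C=[plane(c,p,.04) for p in((97,184),(187,178),(131,373))]
print("bottom w",np.hypot(*(A-B)[:2]),"len",np.hypot(*(A-C)[:2]),"yaw",np.degrees(np.arctan2(*(A-C)[[1,0]])),np.degrees(np.arctan2(-(B-A)[0],(A-B)[1]))*-1, "centre",(B+C)[:2]/2,ctr(A,B,-12))
for z in(.155,.158):
    a,b=[plane(c,p,z) for p in((235,186),(402,184))]; e,f=[plane(c,p,z) for p in((248,440),(393,440))]
    m=(a+b)/2-(e+f)/2
    print("held w",np.hypot(*(a-b)[:2]),"yaw",np.degrees(np.arctan2(m[1],m[0])),"centre",ctr(a,b,-13))
s=imaging.camera("top"); g=s["img"]; cv2.imwrite('pics/t8.png',g[:,:,::-1])
```

```text
bottom w 0.054016526910995545 len 0.12633587671612595 yaw -9.984375103367437 -9.155388671128115 centre [0.51762121 0.23418025] [0.51674196 0.23663852]
held w 0.05261792839599371 yaw -12.467204602215604 centre [0.50325609 0.1332    ]
held w 0.05138724207786691 yaw -12.467204602215599 centre [0.50357195 0.13313231]
```

Emit:
arm_command(targets=[[0.004, 0.03, 0, 1, 1], [0.005, 0.04, 0, 1, 1], [0.004, 0.032, 0, 0.5, 1], [0, 0, -0.02, 0, 1], [0, 0, -0.015, 0, 1]])

```text
time: 24.7
ee_pos: [0.5261, 0.2378, 0.1203]
tcp_rot: [-3.068, 0.0, -1.753]
contact_force: [0.0, -0.9, -3.7]
finger_gap: 0.616
```

Emit:
arm_command(targets=[[0, 0, 0, 0, 1], [0, 0, 0, 0, 1], [0, 0, 0, 0, 1], [0, 0, 0, 0, 1], [0, 0, 0, 0, 1]])

```text
time: 25.32
ee_pos: [0.5264, 0.2361, 0.1206]
tcp_rot: [-3.068, -0.001, -1.755]
contact_force: [-0.2, -0.1, -3.4]
finger_gap: 0.623
```

```bash
python3 st.py
```

```text
25.325 [0.5264 0.2361 0.1206] [-1.7579e+02 -5.0000e-02 -1.0055e+02] [-0.2 -0.1 -3.4] 0.623
```

Emit:
arm_command(targets=[[-0.0015, -0.0015, -0.012, 0, 1], [0, 0, -0.012, 0, 1], [0, 0, -0.009, 0, 1], [0, 0, -0.003, 0, 1], [0, 0, 0, 0, 1]])

```text
time: 25.95
ee_pos: [0.5243, 0.2344, 0.0813]
tcp_rot: [-3.069, -0.002, -1.755]
contact_force: [0.2, 1.0, -3.1]
finger_gap: 0.613
```

```bash
python3 st.py
```

```text
25.95 [0.5243 0.2344 0.0813] [-1.7585e+02 -1.0000e-01 -1.0054e+02] [ 0.2  1.  -3.1] 0.613
```

Emit:
arm_command(targets=[[0, 0, -0.003, 0, 1], [0, 0, -0.001, 0, 1], [0, 0, -0.001, 0, 1], [0, 0, 0, 0, 1], [0, 0, 0, 0, 1]])

```text
time: 26.58
ee_pos: [0.5249, 0.2348, 0.078]
tcp_rot: [-3.067, -0.0, -1.755]
contact_force: [-0.2, 0.5, -2.7]
finger_gap: 0.618
```

```bash
python3 st.py
```

```text
26.575 [0.5249 0.2348 0.078 ] [-1.7573e+02 -1.0000e-02 -1.0054e+02] [-0.2  0.5 -2.7] 0.618
```

Emit:
arm_command(targets=[[0, 0, -0.0015, 0, 1], [0, 0, -0.001, 0, 1], [0, 0, -0.001, 0, 1], [0, 0, 0, 0, 1], [0, 0, 0, 0, 1]])

```text
time: 27.2
ee_pos: [0.5251, 0.2349, 0.0776]
tcp_rot: [-3.065, 0.001, -1.755]
contact_force: [0.5, -1.0, -1.8]
finger_gap: 0.617
```

```bash
python3 st.py
```

```text
27.2 [0.5251 0.2349 0.0776] [-1.7561e+02  3.0000e-02 -1.0056e+02] [ 0.5 -1.  -1.8] 0.617
```

Contact is beginning. Another small press, then release.

Emit:
arm_command(targets=[[0, 0, -0.002, 0, 1], [0, 0, -0.002, 0, 1], [0, 0, 0, 0, 1], [0, 0, 0, 0, 1], [0, 0, 0, 0, 1]])

```text
time: 27.82
ee_pos: [0.5253, 0.235, 0.0775]
tcp_rot: [-3.063, 0.001, -1.755]
contact_force: [-0.2, -0.0, 2.2]
finger_gap: 0.616
```

```bash
python3 st.py
```

```text
27.825 [0.5253 0.235  0.0775] [-1.7547e+02  7.0000e-02 -1.0057e+02] [-0.2 -0.   2.2] 0.616
```

Emit:
arm_command(targets=[[0, 0, 0, 0, -0.2], [0, 0, 0, 0, -1], [0, 0, 0, 0, -1], [0, 0, 0.01, 0, -1], [0, 0, 0.04, 0, -1]])

```text
time: 28.45
ee_pos: [0.5242, 0.2344, 0.1264]
tcp_rot: [-3.066, -0.002, -1.755]
contact_force: [1.3, -0.3, 0.2]
finger_gap: 0.998
```

Emit:
arm_command(targets=[[0, 0, 0.05, 0, -1], [0, -0.01, 0.06, 0, -1], [0, -0.06, 0.02, 0, -1], [0, -0.05, 0, 0, -1], [0, 0, 0, 0, -1]])

```text
time: 29.08
ee_pos: [0.5262, 0.1132, 0.2673]
tcp_rot: [-3.055, 0.004, -1.754]
contact_force: [0.4, 0.1, -0.3]
finger_gap: 0.997
```

```bash
python3 w.py w9
python3 - <<'E'
from h import *
c=imaging.camera("scene"); np.savez('pics/s9.npz',**c); t=imaging.camera("top"); np.savez('pics/t9.npz',**t); w=cv2.imread('pics/w9.png')
E=lambda im,w,h:cv2.convertScaleAbs(cv2.resize(im[:,:,::-1],(w,h),interpolation=2),alpha=1.8)
v=np.zeros((600,800,3),'uint8'); v[:360,:480]=cv2.resize(w,(480,360)); v[:300,480:]=E(c["img"][130:250,320:448],320,300)
v[300:,480:]=E(c["img"][260:380,190:318],320,300); v[360:,:480]=E(t["img"][190:310,170:410],480,240)
cv2.imwrite('pics/m9.png',v)
E
```

```text
29.125 [0.5264 0.1162 0.2675] [-175.     0.4 -100.3] [[-0.181, 0.959, 0.218, 0.592], [-0.983, -0.176, -0.043, 0.1], [-0.003, -0.222, 0.975, 0.396], [0.0, 0.0, 0.0, 1.0]] 405.93735388788883
```

View pics/m9.png

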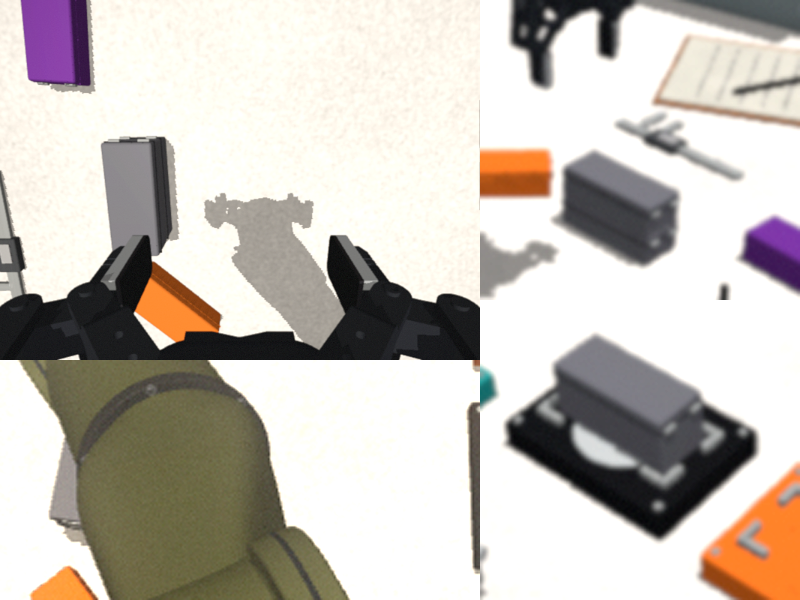

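The top case sits square on the bottom one (scene crop (620,205)). The deep case is seated flat inside the four locators (crop (630,400)), and the bystanders look untouched. One numeric check, then hand in.

Run:
```python
from h import *
from rig import ticket
c=dict(np.load('pics/w9.npz'))
A,B,C=[plane(c,p,.08) for p in((136,191),(206,187),(148,332))]
m=(A+B)[:2]/2; y=np.arctan2(-(A-B)[0],(A-B)[1]); y2=np.arctan2(*(A-C)[[1,0]])
print("top centre",m-.0645*np.array([np.cos(y2),np.sin(y2)]),np.degrees([y,y2]),"bottom was ~(0.517,0.235), -10")
o=bot.observe(); print(o["time"],np.round(o["contact_force"],1)); print(ticket.job_done())
```

```text
top centre [0.51803201 0.23232441] [ -7.16261879 -11.28424142] bottom was ~(0.517,0.235), -10
29.225 [0.6 0.3 0.5]
the job is handed in; nothing more can be done
None
```

I set the top case aside flat on the free bench and seated the deep case between the four locators on the black stage plate. I then put the top case back on the bottom case and handed the job in at 29.2 s, with the gripper open and clear. No verdict is reported.

**Last checks:**
- **Deep case:** its centre measured (498, -262) mm against the plate centre at about (496, -263) mm, and it is aligned within about 0.5°. The release height and contact force fit a case lying flat on the plate.
- **Top case:** its centre measured (518, 232) mm against about (517, 235) mm for the bottom case before stacking, so it is about 3 mm off.
- **Bystanders:** the caliper showed no sign of having moved. I did not re-measure any of them, and the last pictures did not show the pen cup or gauge block.

**Where checks disagreed or fell short:**
- **Top case angle:** two edges gave -7° and -11°, against about -10° for the bottom case. Both are inside the 8° limit.
- **Plate centre:** views differed by 2–3 mm, and its two-view height came out 5 mm under the stated 30 mm.
- **Tool tilt:** it drifted to about 5° during the run, although the cases stayed level in the pictures.
- **Second grasp of the top case:** it was about 10 mm higher than planned, with a brief 10 N force. It held.

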